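# Rotate the tins in the crate: old to the front, new behind

### The job

Restock the red tins in the wooden crate: draw the old red tin (dark lid) forward from under the half-open lid, in its own lane, until it stands against the front lip, and let go of it. Then stand the new red tin (brass lid) directly behind it in the same lane, upright and touching it or very nearly. Go gently, with no ramming, dropping or tipping of the tins, and leave everything else where it is.

Things in the scene. Friction and masses are not known exactly. Their poses are not given: they have to be found in the camera images.
- crate: Open wooden crate fixed to the bench, a stock shelf 250 mm deep (x) by 320 wide (y); origin: centre of its underside, z up, front to its -x (towards the robot). Floor top z = 10 mm. Back rail inner face x = 115, top z = 40. Side walls 10 thick, inner faces y = +-150, 50 high where x < 0, 180 high where x > 0. A 6 mm divider at y = 0, top z = 22, parts two lanes centred on y = +65 and -65.
- crate_lip (a point): Middle of the inner face of the crate's front lip, on the crate floor (crate x = -115, y = 0, z = 10 mm); axes as the crate's. The lip runs over both lanes, is 10 mm thick and its top is 14 mm above this point.
- lid_edge (a point): Middle of the front edge of the crate's sliding lid, on its underside (crate x = 0, y = 0, z = 180 mm); axes as the crate's. The lid is pinned half open and cannot move: 10 mm thick, it covers the back half (crate x = 0 to 125 mm) over the full width, with bowl and mug on top; the front half is open above. What is under it is reached from the front with a tilted tool.
- old_tin: The older stock: upright red round tin with a dark grey lid, 54 mm diameter, 78 mm high, 0.15 to 0.31 kg, origin at the centre of its underside, z up. It starts standing at the back of one of the crate's lanes (either one), its axis 0 to 20 mm behind the lid's front edge. Against the lip its axis is at crate x = -88 mm.
- new_tin: The new stock: upright red round tin with a brass lid, same size and weights as the old tin (54 mm diameter, 78 mm high), origin at the centre of its underside. It starts standing on the bench to the left or the right of the crate.
- blue_tin: Bystander: blue tin with a steel lid, 54 mm diameter, 78 mm high, at the back of the other lane; origin at the centre of its underside.
- blue_spare: Bystander: blue tin with a brass lid, 54 mm diameter, 78 mm high, on the bench on the side of the crate where the new red tin is not; origin at the centre of its underside.
- bowl: Bystander: stainless steel bowl, 100 mm rim diameter, 42 mm high, standing on the crate's lid; origin at the centre of its underside.
- mug: Bystander: grey mug, 76 mm diameter, 85 mm high, handle at its own +y, standing on the crate's lid; origin at the centre of its underside.
- fork_a: Bystander: green plastic fork lying flat on the bench, about 170 x 26 x 5 mm, length along its x; origin near its middle, on its underside.
- fork_b: Bystander: second green plastic fork, same as the first.
- lunchbox: Bystander: yellow open, empty lunchbox, 130 (x) x 180 (y) x 55 mm high, its lid leaning back at +x up to 155 mm high; origin at the centre of its underside.
Things that resemble listed ones, but are neither listed nor needed, are in the scene too. What is shaped like the new_tin but purple is not meant.

How it is judged:
By the outcome, as a careful person would: the job done as asked, in the order asked, and still so for the second after the job is handed in, with the robot touching nothing.
It also fails if it takes over 58 s, if anything falls off the work surface, if the arm or the gripper's body presses on something with over 40 N, if the wrist force passes 120 N, or if a joint passes its speed limit or range.

### The arm

A 6-joint arm with a two-finger parallel gripper is mounted at the origin on the work surface. World frame = base frame: x ahead of the robot, y to its left, z up, the work surface at z = 0. Lengths are in m, angles in rad, forces in N, time in s.
With the tool pointing down it reaches from about 0.375 to 0.75 m from the base axis. Payload 9 kg.
Tool frame: the origin (TCP) lies at the centre of the arm's flange, where the gripper is bolted on; the fingertips stand 173 mm ahead of it and the grasp point (between the pads) lies 155 mm ahead of it; z points along the fingers, y is the direction in which the jaws open and shut (so a half turn about z gives the same grasp; the last joint's range is limited). The gripper opens to 85 mm and grips with 20 to 120 N. Pads are 22 mm wide; open, the fingers measure 114 mm over their backs; the gripper's body (76 mm by 85 mm) begins 54 mm behind the grasp point. The pads swing forward as they close: fully open they stand 13 mm farther back than shut.
Start: joints at [-1.32, 0.104, 0.097, 1.564, 0, 1.353], TCP at [0.271, -0.535, 0.405] pointing down, gripper open.
Joint ranges: [-2.99, 2.99], [-0.84, 1.86], [-1.1, 1.16], [-1.84, 2.11], [-1.51, 1.56], [-3.14, 3.14]. Speed limits (rad/s): [2.22, 2.22, 2.57, 3.14, 3.14, 3.14].

### API

Orientations are given as a 3x3 rotation matrix whose columns are the frame's x, y, z axes.
In Python, from cell import arm gives the robot as it stands. The module is installed in compiled form; this text tells all that it offers.
- The arm moves only by the shell command python3 -m handwheel 'ROWS' [FORCE]. ROWS is text: rows parted by semicolons, each of 7 numbers parted by spaces: the turn, a rotation vector about the world's x, y, z in rad, then the shift along the world's x, y, z in mm, then the opening, from 0 (shut) to 1 (fully open). In form: ax ay az dx dy dz hand; .... A call has 1 to 8 rows; each row shifts and turns the commanded pose from where the row before left it; what a row does not reach is not made up. A row lasts 1/10 s, in which the tool goes at most 50 mm and 8.59 degrees, less where a joint would pass 70% of its speed; a pose out of reach is approached as far as the arm can. A call with a gripper value outside its range is refused whole. The fingers move at their own pace and stop on an object; FORCE is the grip in N (left out, the last holds). Time passes only in rows, so rows that do not move let the fingers close. It gives the time, the measured TCP pose, the force and the opening at its end, in the units of the state.
- arm.sense(): the state, without advancing time (a new reading comes with each control period).
- arm.capture(name): name is "scene" or "top" or "wrist"; returns a dict with "color" (480x640x3 uint8, blue, green, red), "fx", "fy", "cx", "cy" (pixels), "cam_to_world" (4x4, takes a point from camera to world coordinates). Camera axes: x right, y down, z forward; pixel columns grow to the right and rows downward; lengths in m; the calibration is good to about 2 mm. A picture is of the moment at which its call begins. There is no depth.
- arm.close_job(): hands the job in, once; it reports no verdict.
The state is a dict: "time_s": time; "joint_positions": joint angles; "joint_velocities": joint speeds; "joint_torque": joint torques, N m; "eef_pos": TCP position; "eef_rot": TCP orientation; "contact_force": force on the tool from outside, world axes, zero at the start; "torque": the same for the moment, N m; "gripper_width": opening from 0.0 (shut) to 1.0 (fully open).
Only numpy, scipy, OpenCV 4.12 (cv2) and the standard library are available. Lean on these libraries where they do the work, as an engineer would, in place of code of your own. Each camera call takes 0.05 s, during which the arm holds its last target.

## Working session

There is one attempt and no reset: what is moved stays moved. The work goes in short steps, Python scripts to look and compute and a shell command to move; the robot and the scene stay as the last step left them, time stands still between calls to the robot, and variables do not carry over. Pictures are saved under pics/ and viewed, and the job is handed in when it is done.

```bash
mkdir -p pics; python3 - <<'E'
from cell import arm
import cv2,numpy as np
for n in ["scene","top","wrist"]:
    c=arm.capture(n); cv2.imwrite(f"pics/{n}0.png",c["color"])
    print(n,c["fx"],c["fy"],c["cx"],c["cy"]); print(np.round(c["cam_to_world"],4))
s=arm.sense(); print(s)
E
```

```text
scene 615.8985604586659 615.8985604586659 326.01379473888204 236.86536509913012
[[-0.9514 -0.271   0.1463  0.3602]
 [-0.3078  0.8197 -0.483   0.6669]
 [ 0.011  -0.5045 -0.8633  1.3152]
 [ 0.      0.      0.      1.    ]]
top 496.80599294178825 496.80599294178825 317.32829238132325 245.0659966867155
[[-1.0000e-03 -9.9540e-01  9.6100e-02  4.4510e-01]
 [-1.0000e+00  1.7000e-03  7.1000e-03 -9.8000e-03]
 [-7.2000e-03 -9.6100e-02 -9.9530e-01  1.3383e+00]
 [ 0.0000e+00  0.0000e+00  0.0000e+00  1.0000e+00]]
wrist 345.2540722696141 345.2540722696141 316.00266853551216 238.607619118688
[[ 0.451  -0.859  -0.2424  0.3318]
 [-0.8925 -0.4344 -0.1213 -0.5043]
 [-0.0011  0.271  -0.9626  0.3735]
 [ 0.      0.      0.      1.    ]]
{'time_s': 0.15, 'joint_positions': array([-1.31970289e+00,  1.04559309e-01,  9.66496647e-02,  1.56392984e+00,
        3.04657172e-05,  1.35307381e+00]), 'joint_velocities': array([ 0.00121561, -0.00311929,  0.00218793, -0.00092052, -0.00066809,
       -0.0005088 ]), 'joint_torque': array([ 3.47157671e-03, -5.57359743e+01,  5.04006350e+01,  1.28494907e-02,
       -2.59204271e-04,  1.40479474e-05]), 'eef_pos': array([ 0.27107574, -0.53517454,  0.40410349]), 'eef_rot': array([[ 8.92103938e-01,  4.51830180e-01, -2.29676704e-04],
       [ 4.51830166e-01, -8.92103393e-01,  1.01801799e-03],
       [ 2.55075883e-04, -1.01195272e-03, -9.99999455e-01]]), 'contact_force': array([-0.08077293, -0.40989657, -0.38760376]), 'torque': array([-0.02387679,  0.01566004,  0.05551731]), 'gripper_width': 0.9992157964158419}
```

View pics/scene0.png

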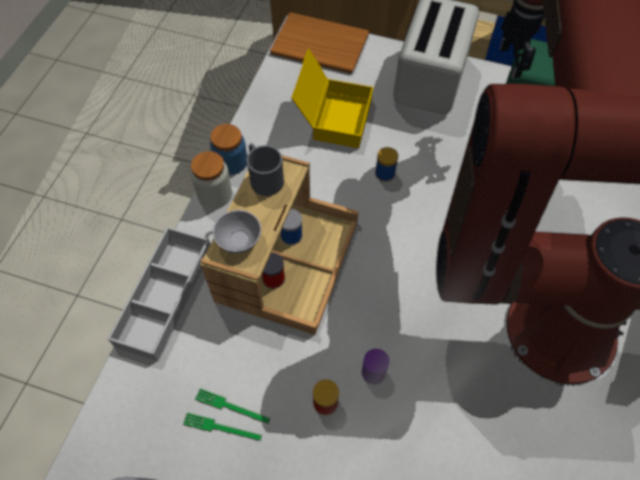

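View pics/top0.png

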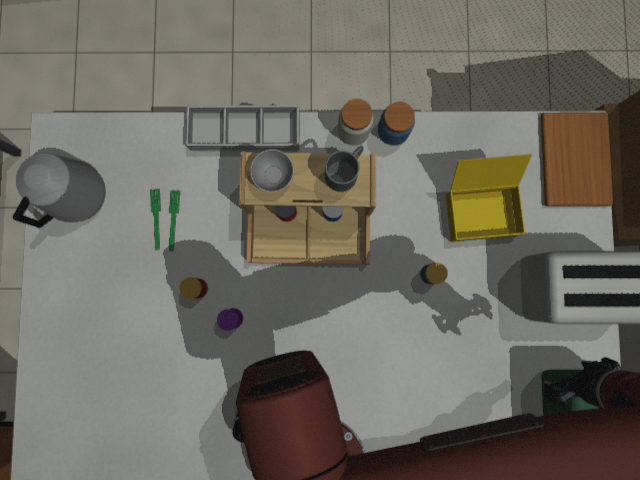

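View pics/wrist0.png

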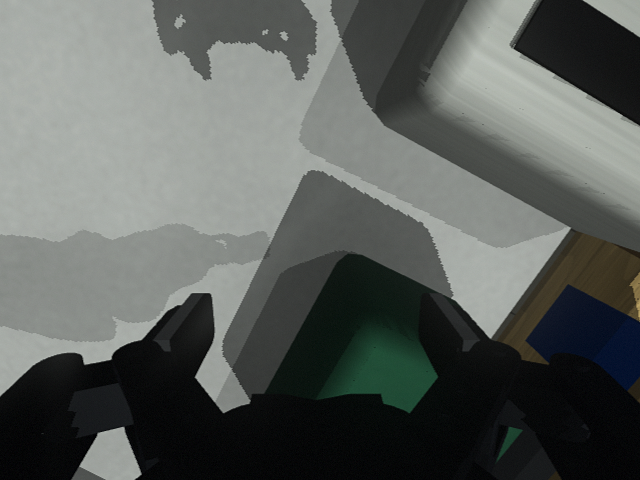

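The scene view shows the crate with a red, dark-lidded tin at scene (273,270) / top (287,213), in the lane on the image left (+y). The blue tin is at scene (290,228). The candidates for the new tin are:
- scene (326,395) / top (194,288): red body, brass lid. This fits the description.
- scene (375,365) / top (230,320): purple, so not meant.
- scene (386,163) / top (434,273): blue body, brass lid. This is blue_spare.

I'll confirm in enlarged crops.

```bash
python3 - <<'E'
import cv2,numpy as np
a=cv2.imread("pics/scene0.png");t=cv2.imread("pics/top0.png")
r=lambda im,x,y,w,h,k:cv2.resize(im[y:y+h,x:x+w],None,fx=k,fy=k,interpolation=cv2.INTER_CUBIC)
cv2.imwrite("pics/c1.png",r(a,190,150,200,150,4))
cv2.imwrite("pics/c2.png",r(t,230,140,160,135,5)[:600])
cv2.imwrite("pics/c3.png",np.hstack([r(a,290,335,100,90,4),r(t,165,265,100,90,4)]))
E
```

```text
(no output)
```

View pics/c1.png

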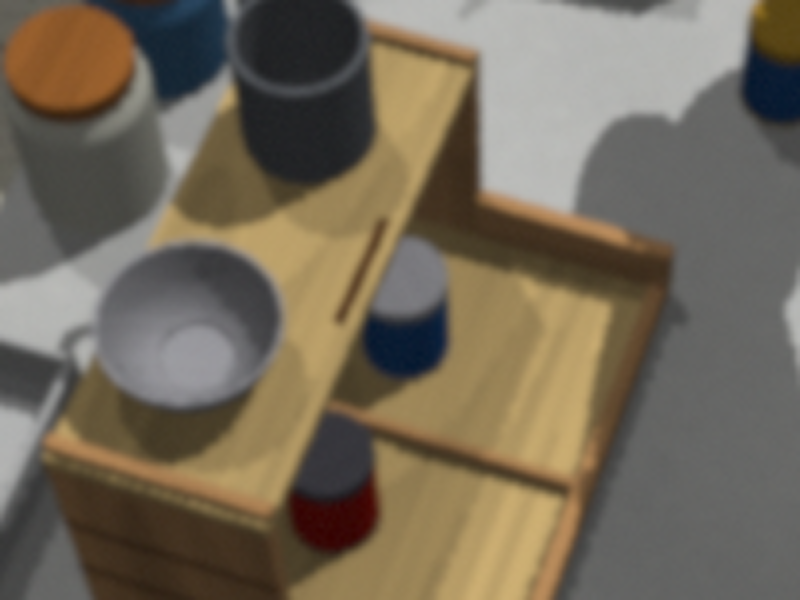

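View pics/c2.png

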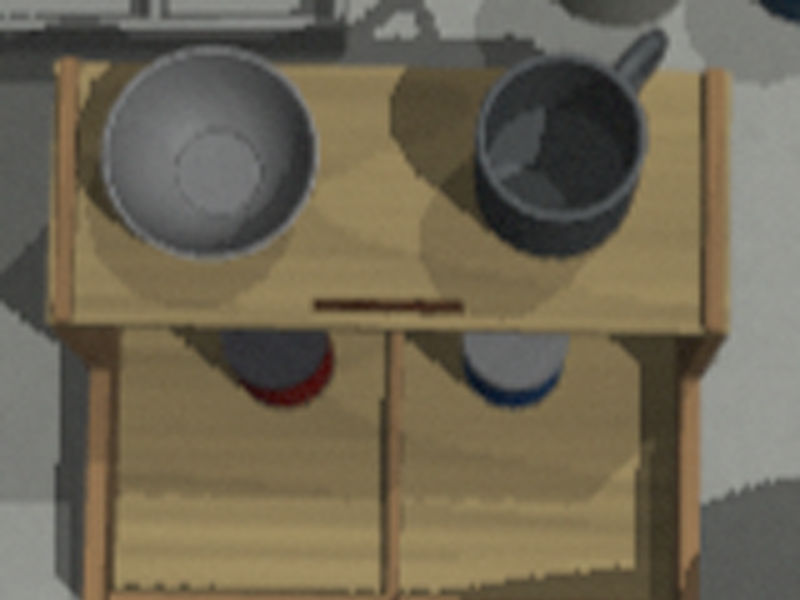

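View pics/c3.png

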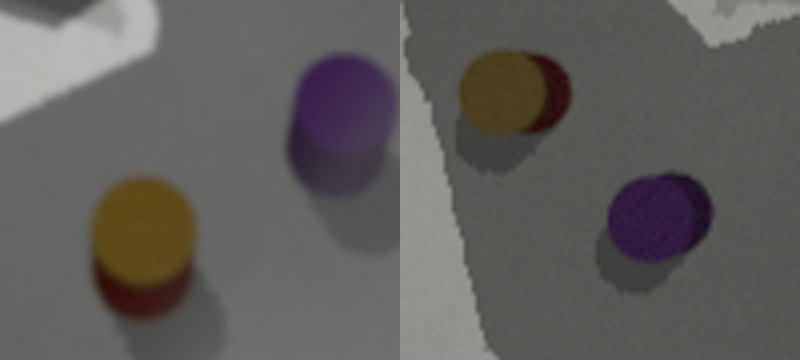

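The crops confirm it: the tin at scene (326,395) is red with a brass lid, and its neighbour is purple. The dark-lidded red tin stands partly under the lid in the left (+y) lane. Next I'll measure.

```bash
cat > h.py <<'E'
import cv2,numpy as np
from cell import arm
from scipy.optimize import least_squares
def ray(c,u,v):
    M=np.array(c["cam_to_world"]); d=np.array([(u-c["cx"])/c["fx"],(v-c["cy"])/c["fy"],1.]); return M[:3,3],M[:3,:3]@d
def plane(c,u,v,z):
    o,d=ray(c,u,v); return o+d*(z-o[2])/d[2]
def tri(obs):
    A=np.zeros((3,3));b=np.zeros(3);L=[]
    for c,u,v in obs:
        o,d=ray(c,u,v); d=d/np.linalg.norm(d); P=np.eye(3)-np.outer(d,d);A+=P;b+=P@o;L.append((o,P))
    x=np.linalg.solve(A,b); return x,[float(np.linalg.norm(P@(x-o)))for o,P in L]
def proj(c,p):
    M=np.array(c["cam_to_world"]); q=M[:3,:3].T@(np.asarray(p)-M[:3,3]); return c["fx"]*q[0]/q[2]+c["cx"],c["fy"]*q[1]/q[2]+c["cy"]
def blobs(img,lo,hi,amin=40):
    m=cv2.inRange(cv2.cvtColor(img,cv2.COLOR_BGR2HSV),np.array(lo),np.array(hi))
    n,l,s,ce=cv2.connectedComponentsWithStats(m); return m,[(s[i].tolist(),np.round(ce[i],1).tolist()) for i in range(1,n) if s[i][4]>amin]
def save(img,n): cv2.imwrite("pics/"+n,img)
def crop(im,x,y,w,h,k):return cv2.resize(im[y:y+h,x:x+w],None,fx=k,fy=k,interpolation=cv2.INTER_CUBIC)
E
python3 - <<'E'
from h import *
S=arm.capture("scene");T=arm.capture("top")
for n,c in(("S",S),("T",T)):
    print(n,"brass",blobs(c["color"],(18,120,60),(32,255,255),80)[1])
    print(n,"red",blobs(c["color"],(0,150,30),(5,255,160),40)[1][:8])
save(crop(S["color"],200,200,80,60,10)[:600],"d1.png")
save(np.vstack([crop(T["color"],235,195,160,30,5),crop(T["color"],235,240,160,30,5)]),"d2.png")
save(crop(S["color"],255,150,110,80,7),"d3.png")
save(crop(S["color"],200,255,140,80,5),"d4.png")
E
```

```text
S brass [([292, 48, 81, 100, 4596], [331.2, 104.4]), ([378, 148, 19, 17, 253], [387.2, 156.2]), ([313, 380, 26, 26, 533], [325.4, 392.6])]
S red [([459, 0, 181, 381, 23310], [562.3, 162.4]), ([566, 116, 74, 66, 3356], [606.9, 148.6]), ([263, 270, 21, 18, 205], [273.3, 279.8]), ([315, 404, 18, 10, 71], [322.4, 409.0])]
T brass [([450, 154, 82, 87, 5364], [486.2, 196.6]), ([426, 263, 21, 20, 335], [435.9, 272.7]), ([180, 278, 21, 20, 346], [190.2, 287.7])]
T red []
```

View pics/d2.png

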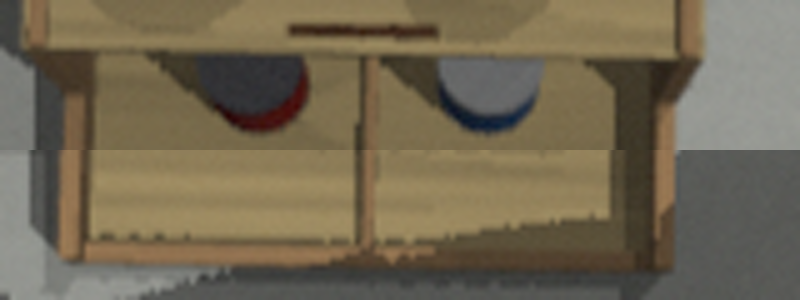

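View pics/d3.png

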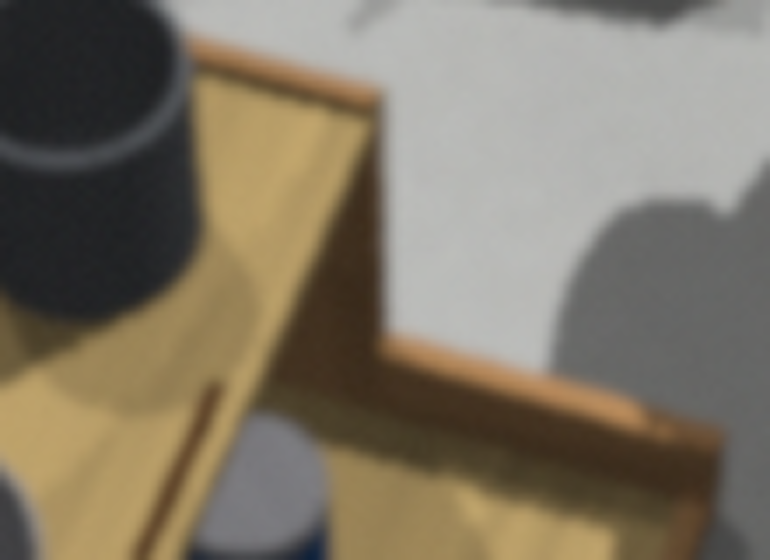

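View pics/d4.png

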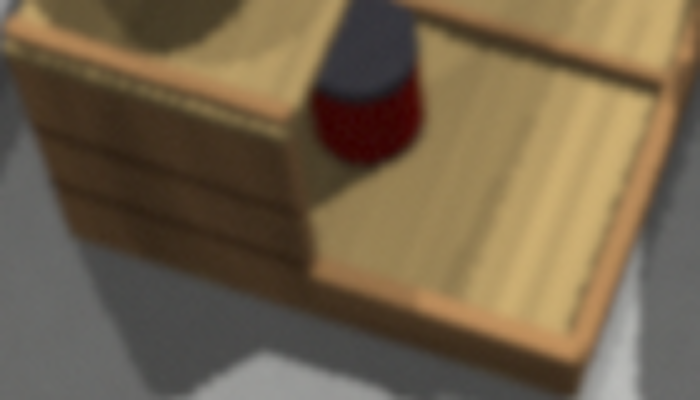

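```bash
python3 - <<'E'
from h import *
S=arm.capture("scene");T=arm.capture("top")
P={"FL":((316,327.4),(247,262.4)),"FR":((357.9,212.1),(369.4,264)),"LL":((258,278),(239.4,205)),"LR":((309.3,163.1),(375.6,206)),
"new":((325.4,392.6),(190.2,287.7)),"spare":((387.2,156.2),(435.9,272.7))}
for k,(a,b) in P.items():
    x,r=tri([(S,*a),(T,*b)]); print(k,np.round(x*1000,1),np.round(np.array(r)*1000,1))
for k in("FL","FR"): print(k,[np.round(plane(c,*p,0.05)*1000,1) for c,p in zip((S,T),P[k])])
for k in("LL","LR"): print(k,[np.round(plane(c,*p,0.19)*1000,1) for c,p in zip((S,T),P[k])])
print("new z78",[np.round(plane(c,*p,0.078)*1000,1) for c,p in zip((S,T),P["new"])])
# red body arc & dark-lid: old tin
for n,c,box in(("S",S,(255,250,40,45)),("T",T,(270,203,35,20))):
    im=c["color"];x,y,w,h=box
    hsv=cv2.cvtColor(im,cv2.COLOR_BGR2HSV)[y:y+h,x:x+w]
    red=((hsv[...,0]<8)|(hsv[...,0]>170))&(hsv[...,1]>150)
    dark=(hsv[...,1]<70)&(hsv[...,2]<120)
    for nm,m,z in(("red bottom",red,.010),("red+dark",dark,.088)):
        ys,xs=np.nonzero(m); print(n,nm,len(xs),(xs.min()+x,xs.max()+x,ys.min()+y,ys.max()+y) if len(xs) else 0)
save(crop(S["color"],258,250,34,42,14)[:600],"e1.png");save(crop(T["color"],270,200,40,30,18),"e2.png")
E
```

```text
FL [525.1 182.9  45.7] [0.2 0.2]
FR [ 521.8 -136.1   43.5] [1.4 1.4]
LL [648.7 178.8 203.1] [0.3 0.3]
LR [ 648.1 -138.4  186. ] [0.2 0.2]
new [458.9 322.1  74.6] [0.1 0.1]
spare [ 496.4 -302.    72.9] [0.1 0.1]
FL [array([524.7, 184.6,  50. ]), array([524.6, 182.2,  50. ])]
FR [array([ 522.3, -131.9,   50. ]), array([ 520. , -135.6,   50. ])]
LL [array([652.4, 173. , 190. ]), array([650.7, 180.9, 190. ])]
LR [array([ 646.8, -135.6,  190. ]), array([ 647.6, -138. ,  190. ])]
new z78 [array([458.5, 323.1,  78. ]), array([458.9, 321.2,  78. ])]
S red bottom 241 (np.int64(263), np.int64(283), np.int64(270), np.int64(287))
S red+dark 304 (np.int64(264), np.int64(282), np.int64(253), np.int64(274))
T red bottom 49 (np.int64(279), np.int64(295), np.int64(211), np.int64(220))
T red+dark 207 (np.int64(274), np.int64(294), np.int64(206), np.int64(217))
```

View pics/e1.png

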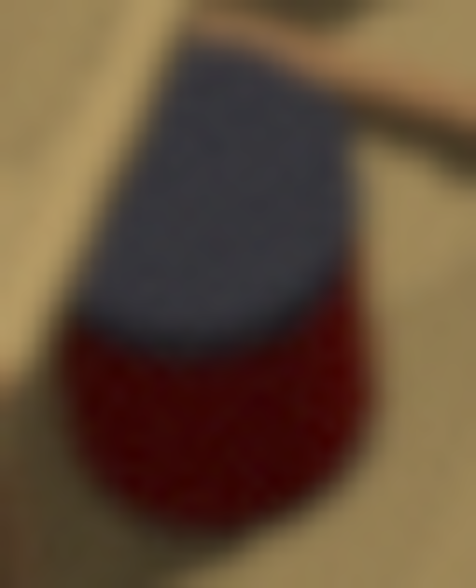

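View pics/e2.png

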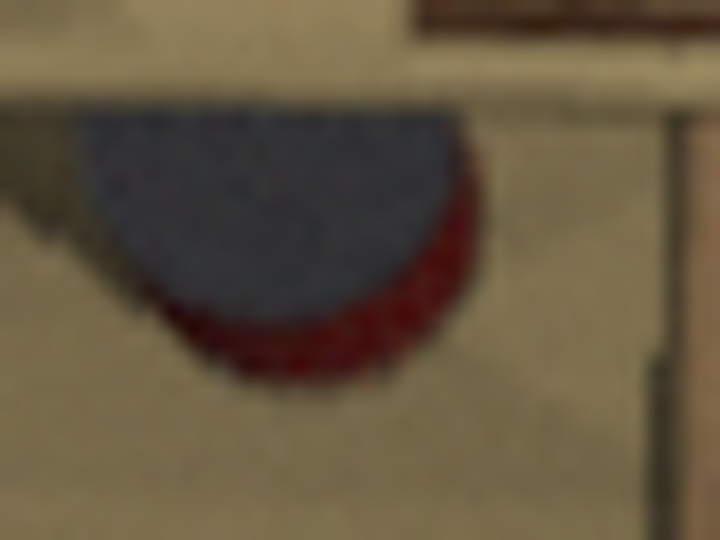

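```bash
python3 - <<'E'
from h import *
S=arm.capture("scene");T=arm.capture("top")
pr=lambda *a:print(*[np.round(np.array(x)*1000,1) for x in a])
e2=lambda x,y:(270+(x/18-.5)+0*.5,200+y/18-.5)
e1=lambda x,y:(258+x/14-.5,250+y/14-.5)
# lid arc in top
pts=[(82,190),(110,255),(160,295),(210,318),(260,324),(310,318),(370,290),(420,240),(450,190),(462,150)]
W=np.array([plane(T,*e2(*p),.088)[:2] for p in pts])
f=lambda q:np.hypot(*(W-q[:2]).T)-q[2]
r=least_squares(f,[.66,.08,.027]);pr("" and 0 or r.x,f(r.x))
# body bottom arc red in top z=.01
pts=[(230,368),(270,382),(310,384),(350,375),(400,350),(440,315),(470,265)]
W=np.array([plane(T,*e2(*p),.010)[:2] for p in pts])
g=lambda q:np.hypot(*(W-q).T)-.027
r=least_squares(g,[.66,.08]);pr(r.x,g(r.x))
pts=[(85,460),(110,500),(150,525),(200,535),(250,528),(300,505),(345,460)]
W=np.array([plane(S,*e1(*p),.010)[:2] for p in pts]);r=least_squares(g,[.66,.08]);pr(r.x,g(r.x))
pts=[(80,310),(120,340),(180,355),(240,350),(300,320),(345,260),(362,200)]
W=np.array([plane(S,*e1(*p),.088)[:2] for p in pts]);r=least_squares(g,[.66,.08]);pr(r.x,g(r.x))
E
```

```text
[664.2  83.5  27.7] [-0.5  0.4  0.1  0.2  0.1  0.  -0.3 -0.5  0.   0.5]
[666.5  83.9] [-0.2  0.2  0.2 -0.1 -0.3 -0.1  0.2]
[666.6  80.9] [-1.5  0.1  0.7  0.7  0.2 -0.3 -0.9]
[662.8  86.1] [-0.9 -0.1  0.3  0.5  0.3 -0.7 -0.3]
```

```bash
python3 -m handwheel '0 0 0.14 5 25 0 1;0 0 0.148 10 34 0 1;0 0 0.148 10 34 0 1;0 0 0.148 10 34 0 1;0 0 0.148 10 34 0 1;0 0 0.148 10 34 0 1;0 0 0.148 10 34 0 1;0 0 0.148 10 34 0 1' 25; python3 - <<'E'
from h import *
T=arm.capture("top")
m,b=blobs(T["color"],(125,80,30),(160,255,255),80);print(b,[np.round(plane(T,*c,.078)*1000) for _,c in b])
print(arm.sense()["joint_positions"].round(3))
E
```

```text
time_s: 1.25
eef_pos: [0.3462, -0.2709, 0.4048]
eef_rot: [[-0.08, 0.997, 0.0], [0.997, 0.08, -0.0], [-0.0, 0.0, -1.0]]
contact_force: [-0.8, -0.0, -0.3]
gripper_width: 1.004
[([217, 309, 26, 22, 436], [229.1, 318.8])] [array([381., 221.,  78.])]
[-0.957 -0.395 -0.357  1.61   0.002  0.523]
```

```bash
python3 -m handwheel '0 0 0.148 10 34 -5 1;0 0 0.148 10 34 -10 1;0 0 0.148 10 36 -10 1;0 0 0.148 10 36 -10 1;0 0 0.148 10 36 -10 1;0 0 0.148 10 36 -10 1;0 0 0.148 10 36 -10 1;0 0 0.148 10 36 -10 1'; python3 -m handwheel '0 0 0.148 10 36 -10 1;0 0 0.148 10 36 -10 1;0 -0.14 0 8 0 -10 1;0 -0.148 0 0 0 -10 1;0 -0.148 0 0 0 -10 1;0 -0.148 0 0 0 -10 1;0 -0.148 0 0 0 -10 1;0 -0.14 0 0 0 -10 1'; python3 -c "
from cell import arm;print(arm.sense()['joint_positions'].round(3))"
```

```text
time_s: 2.1
eef_pos: [0.4262, 0.0133, 0.3296]
eef_rot: [[-0.953, 0.302, 0.001], [0.302, 0.953, -0.0], [-0.001, 0.0, -1.0]]
contact_force: [-0.2, -0.1, 0.1]
gripper_width: 1.001
time_s: 2.9
eef_pos: [0.5027, 0.0948, 0.2469]
eef_rot: [[-0.666, 0.017, 0.746], [0.017, 1.0, -0.007], [-0.746, 0.008, -0.666]]
contact_force: [26.1, -2.5, -14.8]
gripper_width: 1.001
[-0.085 -0.84  -1.096  0.474  0.056 -0.039]
```

```bash
python3 -m handwheel '0 0 0 0 0 0 1;0 0 0 0 0 0 1'; python3 - <<'E'
from h import *
for n in("scene","wrist"): save(arm.capture(n)["color"],n+"1.png")
s=arm.sense();print(s['contact_force'],s['joint_positions'].round(3),s['joint_torque'].round(1))
E
```

```text
time_s: 3.1
eef_pos: [0.502, 0.0947, 0.2474]
eef_rot: [[-0.67, 0.016, 0.742], [0.017, 1.0, -0.007], [-0.742, 0.008, -0.67]]
contact_force: [-0.4, -0.4, -0.9]
gripper_width: 1.0
[ 0.39617297 -0.48463866  0.29755016] [-0.085 -0.841 -1.094  0.484  0.056 -0.04 ] [  0.1 -20.5  58.8  -8.6   0.1   0. ]
```

View pics/scene1.png

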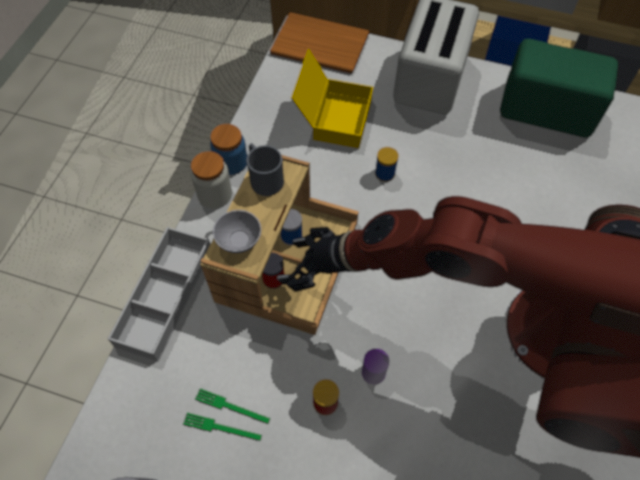

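View pics/wrist1.png

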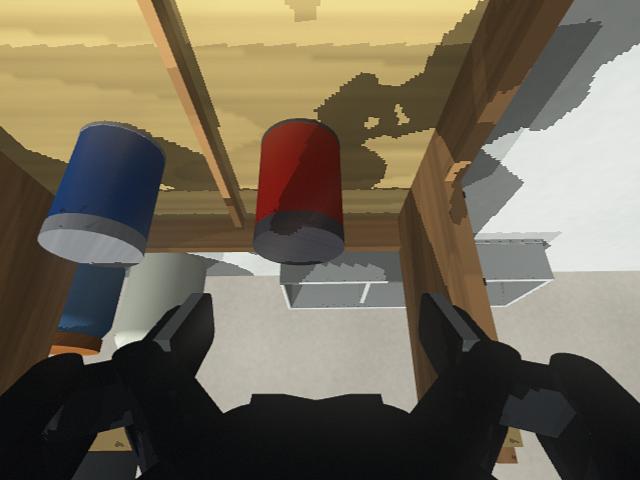

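The wrist view shows the old tin at about (300,190) between the open fingers. There is no steady contact: the 26 N reading was from the motion. The arm's fold limit stopped the retreat at the 48° tilt, so I'll use about 33°.

```bash
cat >> h.py <<'E'
from scipy.spatial.transform import Rotation as Ro
def need(g,th,az=0.):
    """rotvec / shift(mm) to bring grasp point to g (m), tilt th deg, tool z azimuth az deg"""
    s=arm.sense();R=np.array(s["eef_rot"]);p=np.array(s["eef_pos"])
    t=np.radians(th);Rt=Ro.from_euler('z',az,degrees=True).as_matrix()@np.array([[-np.cos(t),0,np.sin(t)],[0,1,0],[-np.sin(t),0,-np.cos(t)]])
    pt=np.array(g)-.155*Rt[:,2]
    print("rot",Ro.from_matrix(Rt@R.T).as_rotvec().round(4),"shift mm",((pt-p)*1000).round(1),"grasp now",((p+.155*R[:,2])*1000).round(1),"F",np.round(s["contact_force"],1),"w",round(float(s["gripper_width"]),3),"t",s["time_s"])
E
python3 -c "
from h import *
need((.621,.084,.125),33,-.5)
need((.621,.084,.165),33,-.5)
C=arm.capture('wrist')
im=C['color']
hsv=cv2.cvtColor(im,cv2.COLOR_BGR2HSV)
m=(((hsv[...,0]<6)|(hsv[...,0]>174))&(hsv[...,1]>170)).astype(np.uint8)
ys,xs=np.nonzero(m[100:270,230:370]);print(xs.min()+230,xs.max()+230,ys.min()+100,ys.max()+100)
print(C['cam_to_world'].round(4))
# tin bottom front edge row 118 -> on floor z=.01 ; side edges
for u in (260,300,341): print(u,plane(C,u,130,.010)*1000)
"

```

```text
rot [-0.0048  0.2591  0.0089] shift mm [35.  -9.8  8.3] grasp now [616.5  93.5 142.6] F [ 0.4 -0.5  0.3] w 0.999 t 3.2
rot [-0.0048  0.2591  0.0089] shift mm [35.  -9.8 48.3] grasp now [616.5  93.5 142.6] F [ 0.4 -0.5  0.3] w 0.999 t 3.2
255 342 123 225
[[ 0.0175  0.4474  0.8942  0.4783]
 [ 0.9998 -0.0143 -0.0124  0.0954]
 [ 0.0072  0.8942 -0.4476  0.1757]
 [ 0.      0.      0.      1.    ]]
260 [648.63820708  56.8174733   10.        ]
300 [649.29474621  83.08966539  10.        ]
341 [649.96926926 110.08150566  10.        ]
```

```bash
python3 -m handwheel '-0.002 0.085 0.003 10 -3 5 1;-0.002 0.087 0.003 12 -3 3 1;-0.001 0.087 0.003 13 -4 0 1;0 0 0 0 0 0 1'; python3 -c "
from h import *
need((.621,.084,.125),33,-.5);need((.665,.084,.058),33,-.5);print(arm.sense()['joint_positions'].round(3))
save(arm.capture('scene')['color'][150:350,180:400].repeat(3,0).repeat(3,1),'s2.png')
"
```

```text
time_s: 3.65
eef_pos: [0.5382, 0.0838, 0.2548]
eef_rot: [[-0.84, 0.009, 0.543], [0.008, 1.0, -0.005], [-0.543, -0.0, -0.84]]
contact_force: [-1.0, -0.7, -0.7]
gripper_width: 1.0
rot [ 0.0002 -0.0017  0.0007] shift mm [-1.7  0.9  0.2] grasp now [622.4  83.  124.7] F [-1.  -0.7 -0.7] w 1.0 t 3.65
rot [ 0.0002 -0.0017  0.0007] shift mm [ 42.3   0.9 -66.8] grasp now [622.4  83.  124.7] F [-1.  -0.7 -0.7] w 1.0 t 3.65
[-0.097 -0.489 -0.778  0.709  0.048 -0.074]
```

View pics/s2.png

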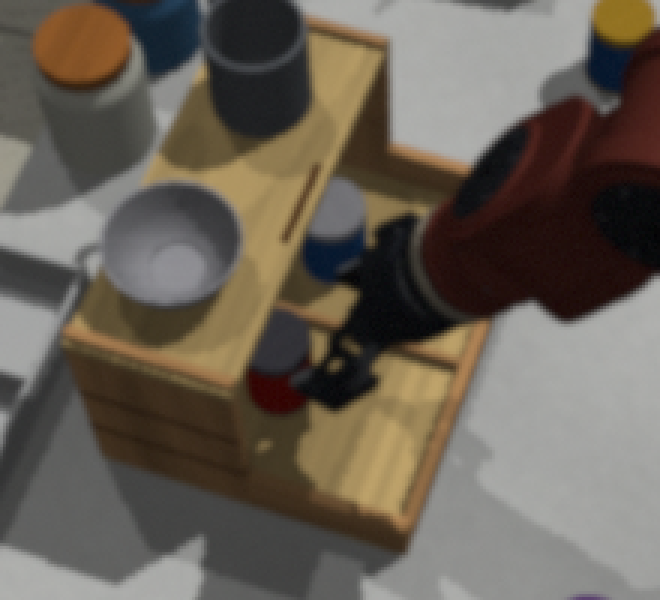

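The gripper hangs in front of the lid edge with the old tin at crop (280,360) ahead of the fingers. It is clear of the lid, so I'll advance along the tool axis.

```bash
python3 -m handwheel '0 0 0 8 0 -13 1;0 0 0 10 0 -16 1;0 0 0 10 0 -16 1;0 0 0 8 1 -12 1;0 0 0 6 0 -9 1;0 0 0 0 0 0 1'; python3 -c "
from h import *
need((.665,.084,.058),33,-.5)
save(arm.capture('scene')['color'][150:350,180:400].repeat(3,0).repeat(3,1),'s3.png')
save(arm.capture('wrist')['color'],'w3.png')
"
```

```text
time_s: 4.3
eef_pos: [0.5779, 0.0859, 0.1883]
eef_rot: [[-0.837, 0.008, 0.547], [0.007, 1.0, -0.005], [-0.547, -0.0, -0.837]]
contact_force: [0.6, 0.7, -0.9]
gripper_width: 1.001
rot [ 0.0001  0.0026 -0.0005] shift mm [ 2.7 -1.1 -0.3] grasp now [662.7  85.1  58.5] F [ 0.6  0.7 -0.9] w 1.001 t 4.3
```

View pics/w3.png

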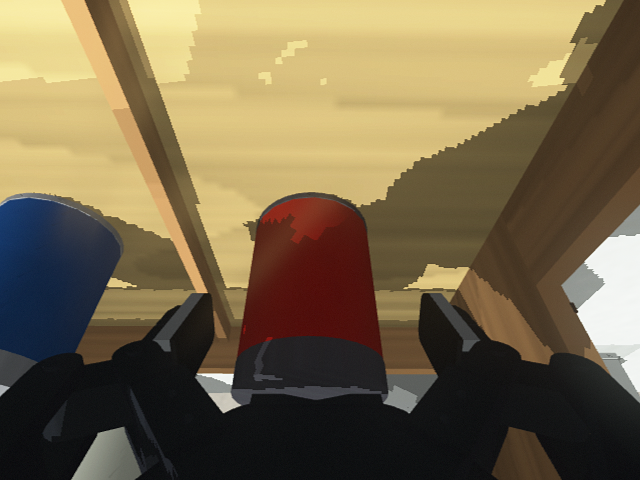

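View pics/s3.png

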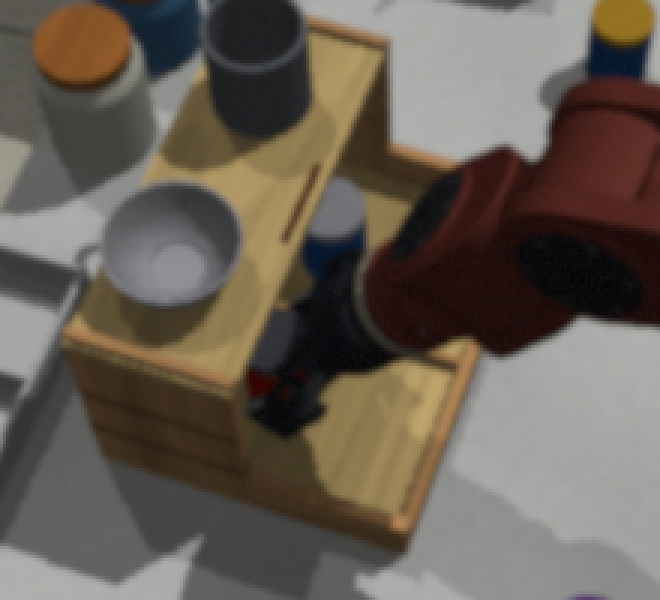

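Wrist view: the tin is centred at col ~312 against finger mid-col ~315, well between the pads. I'll shift about 1 mm right and close gently.

```bash
python3 -m handwheel '0 0 0 3 -1 0 1;0 0 0 0 0 0 0.75;0 0 0 0 0 0 0.68;0 0 0 0 0 0 0.62;0 0 0 0 0 0 0.5;0 0 0 0 0 0 0.4;0 0 0 0 0 0 0.4;0 0 0 0 0 0 0.4' 25; python3 -c "
from h import *
need((.665,.084,.058),33,-.5)
save(arm.capture('wrist')['color'],'w4.png')
"
```

```text
time_s: 5.2
eef_pos: [0.5826, 0.0845, 0.1905]
eef_rot: [[-0.836, 0.008, 0.549], [0.007, 1.0, -0.005], [-0.549, -0.001, -0.836]]
contact_force: [-3.8, -0.3, 5.7]
gripper_width: 0.626
rot [ 0.0006  0.0046 -0.0003] shift mm [-2.   0.2 -2.5] grasp now [667.6  83.8  60.9] F [-3.8 -0.3  5.7] w 0.626 t 5.2
```

View pics/w4.png

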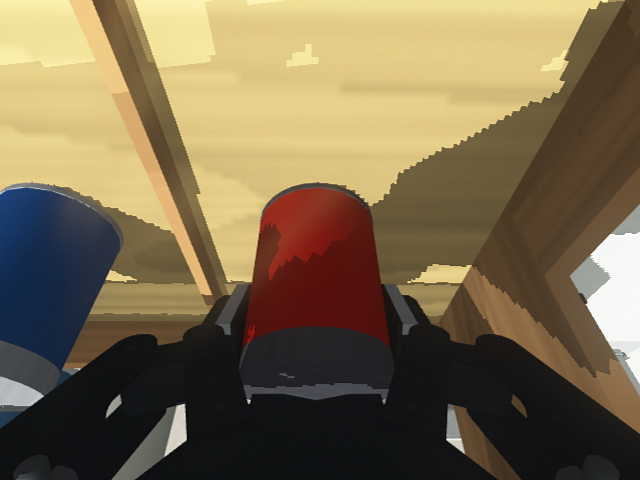

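The grip holds at 0.626 (about 53 mm) with the tin upright. Now I'll draw it forward in its lane.

```bash
python3 -m handwheel '0 0 0 -3 0 0.5 0.4;0 0 0 -7 0 0.5 0.4;0 0 0 -11 0 0 0.4;0 0 0 -11 0 0 0.4;0 0 0 -11 0 0 0.4;0 0 0 -11 0 0 0.4;0 0 0 -6 0 0 0.4;0 0 0 0 0 0 0.4' ; python3 -c "
from h import *
need((.5605,.085,.061),33,-.5);print(arm.sense()['joint_positions'].round(3))
"
```

```text
time_s: 6.05
eef_pos: [0.5216, 0.0847, 0.1905]
eef_rot: [[-0.837, 0.008, 0.547], [0.007, 1.0, -0.005], [-0.547, -0.0, -0.837]]
contact_force: [-0.1, 0.4, -1.1]
gripper_width: 0.626
rot [ 0.0003  0.0033 -0.0005] shift mm [-45.5   1.1   0.4] grasp now [606.4  83.9  60.8] F [-0.1  0.4 -1.1] w 0.626 t 6.05
[-0.099 -0.49  -0.901  0.582  0.05  -0.077]
```

```bash
python3 -m handwheel '0 0 0 -6 0 0 0.4;0 0 0 -9 0 0 0.4;0 0 0 -9 0 0 0.4;0 0 0 -6 1 0 0.4;0 0 0 -4 0 0 0.4;0 0 0 0 0 0 0.4' ; python3 -c "
from h import *
need((.5605,.085,.061),33,-.5);print(arm.sense()['joint_positions'].round(3))
T=arm.capture('top')['color'];save(crop(T,235,195,150,80,5),'t5.png');S=arm.capture('scene')['color'];save(crop(S,210,220,160,120,5),'s5.png')
save(arm.capture('wrist')['color'],'w5.png')
"
```

```text
time_s: 6.65
eef_pos: [0.4879, 0.0857, 0.1906]
eef_rot: [[-0.837, 0.008, 0.547], [0.007, 1.0, -0.005], [-0.547, -0.0, -0.837]]
contact_force: [-0.2, -0.1, -1.6]
gripper_width: 0.627
rot [ 0.0003  0.0032 -0.0005] shift mm [-11.8   0.1   0.4] grasp now [572.8  84.9  60.9] F [-0.2 -0.1 -1.6] w 0.627 t 6.65
[-0.105 -0.64  -1.     0.634  0.053 -0.081]
```

View pics/w5.png

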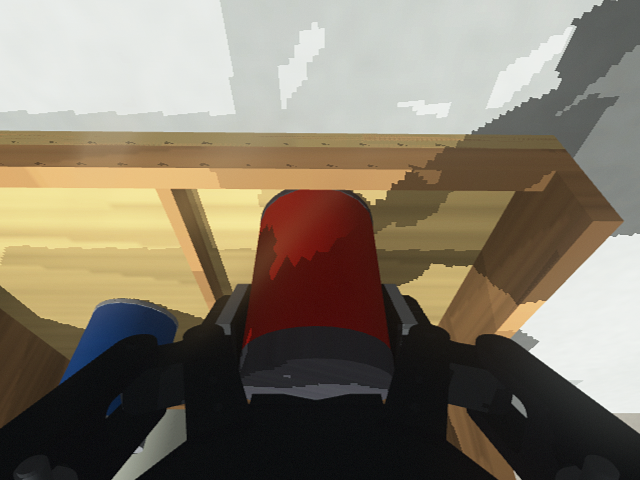

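View pics/s5.png

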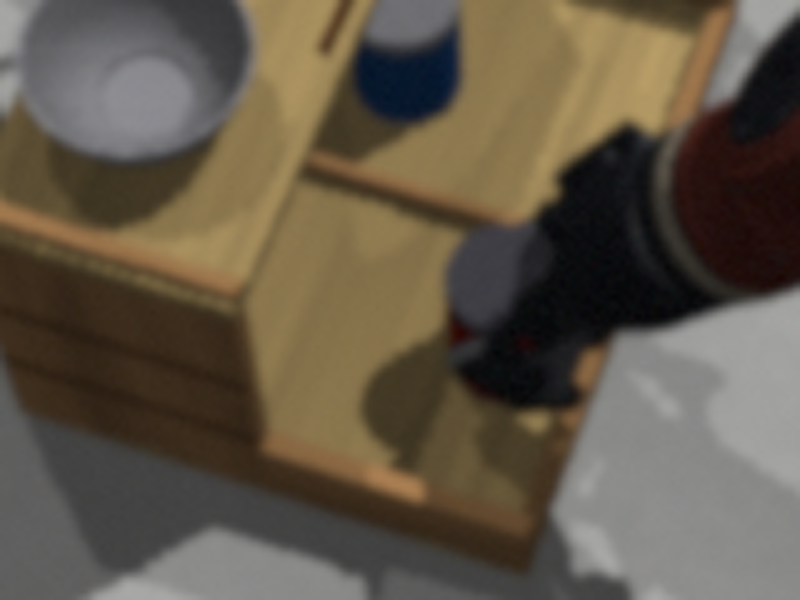

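View pics/t5.png

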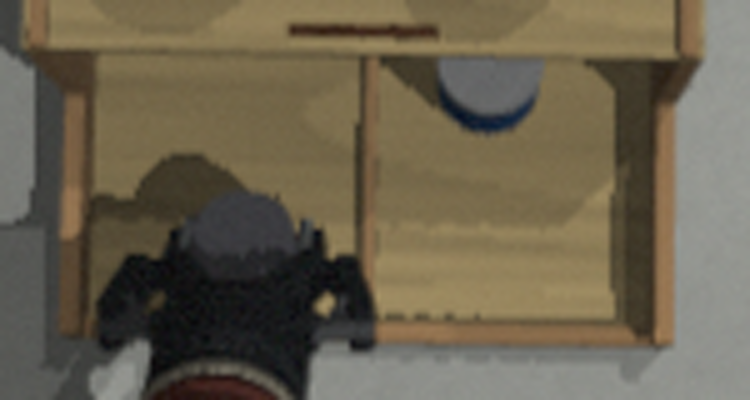

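The tin followed upright (lid at top-crop (242,235)) and is close to the lip. Now I'll creep the rest, watching the force.

```bash
python3 -c "
from h import *
T=arm.capture('top');print(plane(T,283.6,195+192/5-.5,.088)*1000)"
python3 -m handwheel '0 0 0 -2 0 0 0.4;0 0 0 -2 0 0 0.4;0 0 0 -2 0 0 0.4;0 0 0 0 0 0 0.4'; python3 -m handwheel '0 0 0 -1 0 0 0.4;0 0 0 -1 0 0 0.4;0 0 0 -1 0 0 0.4;0 0 0 0 0 0 0.4';python3 -c "
from h import *
need((.5605,.085,.061),33,-.5);print(arm.sense()['joint_positions'].round(3))"
```

```text
[597.03762245  84.59564885  88.        ]
time_s: 7.25
eef_pos: [0.4821, 0.0856, 0.1907]
eef_rot: [[-0.837, 0.008, 0.548], [0.007, 1.0, -0.005], [-0.548, -0.0, -0.837]]
contact_force: [0.7, 0.1, -3.7]
gripper_width: 0.619
time_s: 7.65
eef_pos: [0.4795, 0.0856, 0.1911]
eef_rot: [[-0.836, 0.008, 0.549], [0.007, 1.0, -0.005], [-0.549, -0.0, -0.836]]
contact_force: [4.9, 0.9, -4.1]
gripper_width: 0.632
rot [ 0.0003  0.0048 -0.0005] shift mm [-3.4  0.2 -0.1] grasp now [564.6  84.8  61.5] F [ 4.9  0.9 -4.1] w 0.632 t 7.65
[-0.108 -0.684 -1.026  0.65   0.054 -0.083]
```

```bash
python3 -m handwheel '0 0 0 -1 0 0 0.4;0 0 0 0 0 0 0.4';python3 -c "
from h import *
need((.5605,.085,.061),33,-.5);
save(arm.capture('wrist')['color'][150:420,160:480].repeat(2,0).repeat(2,1),'w6.png')"
```

```text
time_s: 7.85
eef_pos: [0.4787, 0.0855, 0.1914]
eef_rot: [[-0.836, 0.008, 0.549], [0.007, 1.0, -0.005], [-0.549, -0.0, -0.836]]
contact_force: [5.9, 1.4, -4.6]
gripper_width: 0.624
rot [ 0.0003  0.0054 -0.0005] shift mm [-2.6  0.2 -0.4] grasp now [563.8  84.8  61.9] F [ 5.9  1.4 -4.6] w 0.624 t 7.85
```

View pics/w6.png

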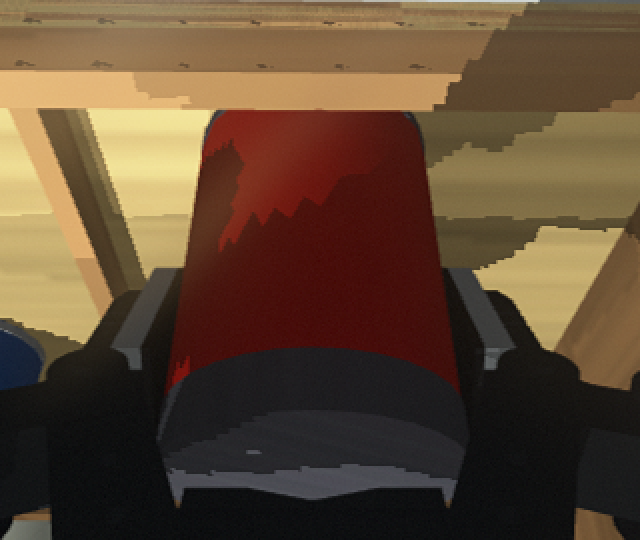

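The tin's base front disappears behind the lip top, and the x-force rose to 6 N, so it is against the lip. I'll lower 1 mm so it cannot drop, then open slowly.

```bash
python3 -m handwheel '0 0 0 0 0 -0.6 0.4;0 0 0 0 0 -0.6 0.4;0 0 0 0 0 0 0.4'; python3 -m handwheel '0 0 0 0 0 0 0.66;0 0 0 0 0 0 0.7;0 0 0 0 0 0 0.76;0 0 0 0 0 0 0.84;0 0 0 0 0 0 0.92;0 0 0 0 0 0 1;0 0 0 0 0 0 1';python3 -c "
from h import *
need((.5605,.085,.061),33,-.5);
save(arm.capture('wrist')['color'],'w7.png')"
```

```text
time_s: 8.2
eef_pos: [0.479, 0.0855, 0.1908]
eef_rot: [[-0.835, 0.008, 0.55], [0.007, 1.0, -0.005], [-0.55, -0.0, -0.835]]
contact_force: [3.0, -0.3, 3.9]
gripper_width: 0.624
time_s: 8.9
eef_pos: [0.4783, 0.0856, 0.1896]
eef_rot: [[-0.837, 0.008, 0.548], [0.007, 1.0, -0.005], [-0.548, -0.0, -0.837]]
contact_force: [0.3, 0.3, -0.4]
gripper_width: 1.003
rot [ 0.0004  0.0036 -0.0004] shift mm [-2.2  0.2  1.4] grasp now [563.2  84.8  59.9] F [ 0.3  0.3 -0.4] w 1.003 t 8.9
```

View pics/w7.png

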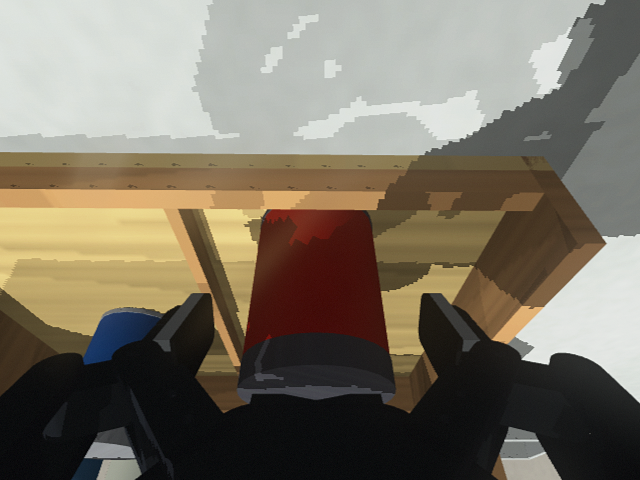

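```bash
python3 -m handwheel '0 0 0 0 0 10 1;0 0 0 0 0 20 1;0 0 0 0 0 30 1;0 0 0 0 0 35 1;0 0 0 0 0 30 1';python3 -c "
from h import *
need((.459,.3222,.180),26,25);
T=arm.capture('top');im=T['color'];save(crop(im,160,195,220,120,3.6),'t8.png')
S=arm.capture('scene');save(crop(S['color'],210,220,160,120,5),'s8.png')
print(arm.sense()['joint_positions'].round(3))"
```

```text
time_s: 9.45
eef_pos: [0.4782, 0.0856, 0.3174]
eef_rot: [[-0.836, 0.008, 0.549], [0.007, 1.0, -0.005], [-0.549, -0.001, -0.836]]
contact_force: [-0.3, -0.1, 0.4]
gripper_width: 0.996
rot [-0.0268  0.1259  0.444 ] shift mm [-80.8 207.9   1.9] grasp now [563.4  84.8 187.9] F [-0.3 -0.1  0.4] w 0.996 t 9.45
[-0.108 -0.764 -0.837  0.911  0.054 -0.084]
```

View pics/s8.png

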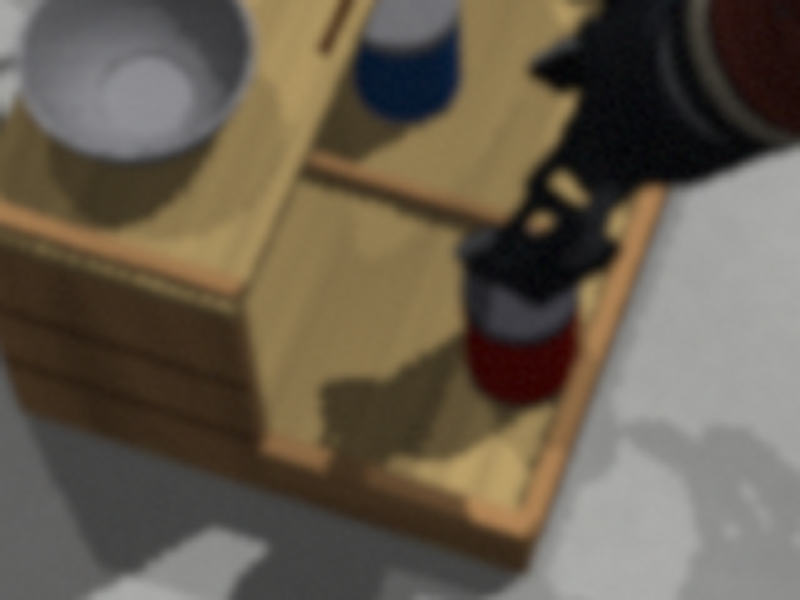

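The old tin stands upright at the lip (crop (520,350)). Moving over to the new tin.

```bash
python3 -m handwheel '-0.005 0.025 0.089 -14 36 0 1;-0.005 0.025 0.089 -16 42 0 1;-0.005 0.025 0.089 -17 44 0 1;-0.005 0.025 0.089 -17 44 0 1;-0.005 0.026 0.089 -17 42 0 1;0 0 0 0 0 0 1';python3 -c "
from h import *
need((.459,.3222,.100),26,25)
C=arm.capture('wrist');save(C['color'],'w9.png');T=arm.capture('top')
m,b=blobs(T['color'],(0,120,20),(180,255,120),80)
print(arm.sense()['joint_positions'].round(3))
save(crop(T['color'],165,185,220,140,3.6),'t9.png')"
```

```text
time_s: 10.15
eef_pos: [0.3951, 0.2972, 0.3146]
eef_rot: [[-0.813, -0.431, 0.392], [-0.387, 0.902, 0.191], [-0.436, 0.004, -0.9]]
contact_force: [0.3, 0.1, -0.1]
gripper_width: 1.0
rot [-0.0019 -0.0041 -0.0095] shift mm [  2.3  -3.7 -75.3] grasp now [455.9 326.7 175.1] F [ 0.3  0.1 -0.1] w 1.0 t 10.15
[ 0.363 -0.612 -0.723  1.009  0.035 -0.067]
```

View pics/w9.png

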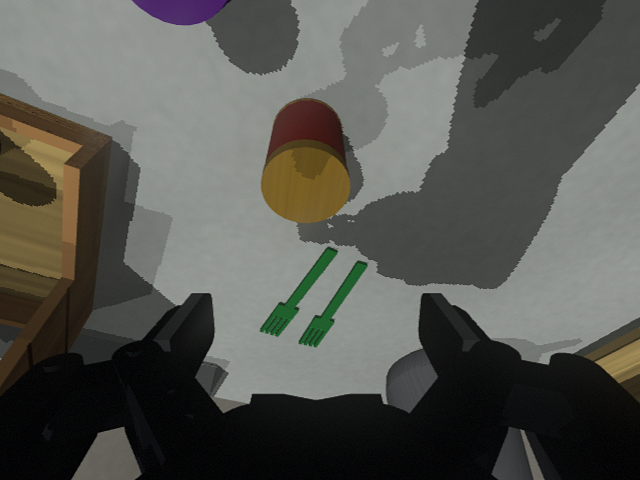

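View pics/t9.png

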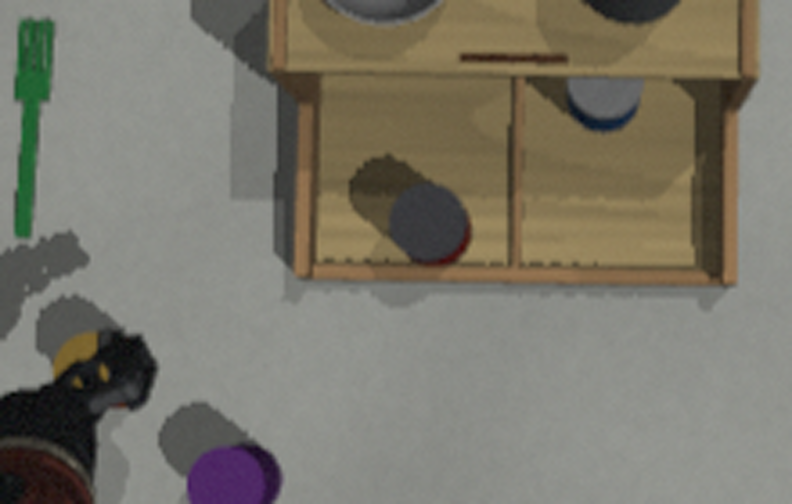

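The wrist view shows the brass lid at (306,183) with the red body above it, and the top view shows the old tin at the lip (lid at crop (430,222)). I'll refine both from this new viewpoint.

```bash
python3 -c "
from h import *
C=arm.capture('wrist');T=arm.capture('top');S=arm.capture('scene')
m,b=blobs(C['color'],(15,110,60),(32,255,255),1500);print(b)
for s,c in b:
    if 240<c[0]<370 and c[1]<260:
        ys,xs=np.nonzero(m[s[1]:s[1]+s[3],s[0]:s[0]+s[2]]);h=cv2.convexHull(np.stack([xs+s[0],ys+s[1]],1).astype(np.int32));e=cv2.fitEllipse(h);print(e,plane(C,*e[0],.078)*1000)
        for n,t in(('T0',(190.2,287.7)),):
            print(tri([(C,*e[0]),(T,*t)]))
        print(tri([(C,*e[0]),(S,325.4,392.6)]))
x=165+430/3.6-.5;y=185+222/3.6-.5
hsv=cv2.cvtColor(T['color'],cv2.COLOR_BGR2HSV)[230:262,268:302]
m=((hsv[...,1]<75)&(hsv[...,2]<110)).astype(np.uint8);n,l,s,c=cv2.connectedComponentsWithStats(m);print(s,c+[268,230])
print(plane(T,x,y,.088)*1000)
"
```

```text
[([0, 92, 94, 240, 14081], [42.9, 205.7]), ([268, 139, 89, 84, 5801], [311.4, 181.0])]
((311.7987976074219, 180.61398315429688), (83.84933471679688, 89.13065338134766), 97.09481811523438) [454.93141354 319.20907436  78.        ]
(array([0.45899791, 0.32198279, 0.07113817]), [0.0010064359440090861, 0.0010064359440089818])
(array([0.45907433, 0.32104407, 0.07072905]), [7.143089010804905e-06, 7.143089010836764e-06])
[[  0   0  34  32 709]
 [  5   5  22  23 379]] [[285.17912553 245.23554302]
 [283.22955145 245.99472296]]
[563.24654706  83.53688283  88.        ]
```

```bash
python3 -m handwheel '-0.002 -0.004 -0.009 2 -3 -15 1;0 0 0 0 -1 -25 1;0 0 0 0 0 -20 1;0 0 0 0 0 0 1';python3 -c "
from h import *
need((.458,.3215,.060),26,25)
C=arm.capture('wrist');save(C['color'],'w10.png')"
```

```text
time_s: 10.8
eef_pos: [0.3987, 0.288, 0.2514]
eef_rot: [[-0.82, -0.413, 0.397], [-0.372, 0.911, 0.179], [-0.435, -0.001, -0.9]]
contact_force: [-0.2, 0.4, -0.8]
gripper_width: 1.0
rot [ 0.0025 -0.0028  0.0108] shift mm [ -2.3   4.8 -52.1] grasp now [460.2 315.7 111.8] F [-0.2  0.4 -0.8] w 1.0 t 10.8
```

View pics/w10.png

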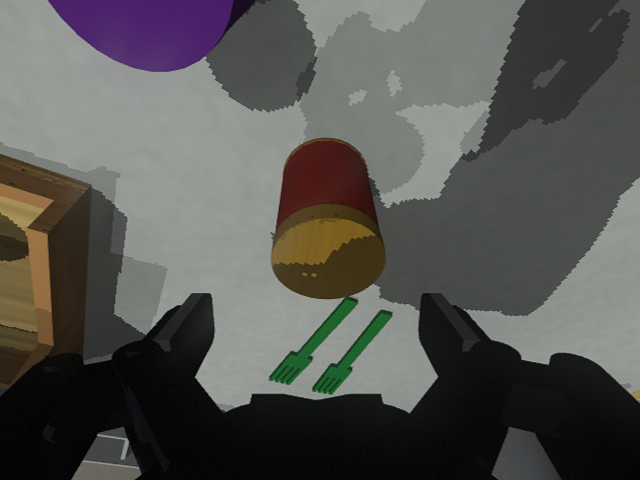

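The lid at (328,252) is 12 px right of the finger centre, about 5.7 mm, which matches the computed 4.8 mm correction.

```bash
python3 -m handwheel '0.002 -0.003 0.01 -2 5 -12 1;0 0 0 0 0 -18 1;0 0 0 0 0 -14 1;0 0 0 0 0 -8 1;0 0 0 0 0 0 1;0 0 0 0 0 0 1';python3 -c "
from h import *
need((.458,.3215,.060),26,25)
C=arm.capture('wrist');save(C['color'],'w11.png')"
```

```text
time_s: 11.45
eef_pos: [0.3976, 0.2947, 0.2034]
eef_rot: [[-0.811, -0.424, 0.402], [-0.381, 0.905, 0.188], [-0.444, -0.001, -0.896]]
contact_force: [0.1, 0.1, 1.4]
gripper_width: 1.005
rot [-0.0018  0.0057 -0.0019] shift mm [-1.2 -1.9 -4.1] grasp now [460.  323.8  64.5] F [0.1 0.1 1.4] w 1.005 t 11.45
```

View pics/w11.png

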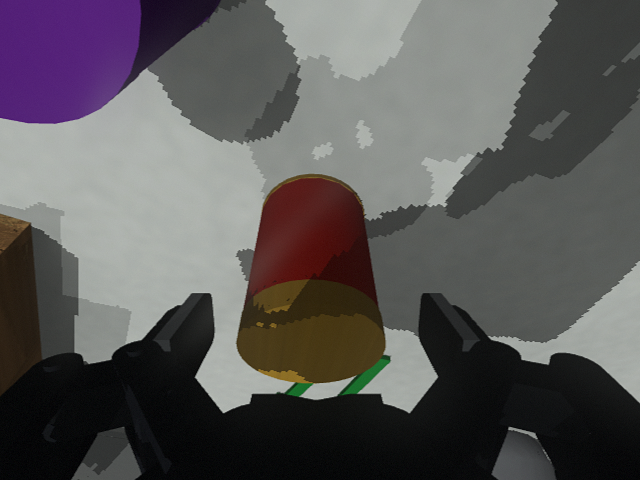

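```bash
python3 -m handwheel '0 0.004 0 -1 -1 -3 1;0 0 0 0 0 -1 1;0 0 0 0 0 0 0.75;0 0 0 0 0 0 0.68;0 0 0 0 0 0 0.62;0 0 0 0 0 0 0.5;0 0 0 0 0 0 0.4;0 0 0 0 0 0 0.4' 35;python3 -m handwheel '0 0 0 0 0 0 0.4'; python3 -c "
from h import *
need((.458,.3215,.060),26,25)
C=arm.capture('wrist');save(C['color'],'w12.png')"
```

```text
time_s: 12.3
eef_pos: [0.3965, 0.2936, 0.199]
eef_rot: [[-0.813, -0.424, 0.398], [-0.381, 0.906, 0.187], [-0.44, 0.001, -0.898]]
contact_force: [-0.5, -1.6, 3.4]
gripper_width: 0.622
time_s: 12.4
eef_pos: [0.3965, 0.2936, 0.1989]
eef_rot: [[-0.813, -0.424, 0.398], [-0.381, 0.906, 0.187], [-0.44, 0.001, -0.898]]
contact_force: [-1.4, -0.6, 4.4]
gripper_width: 0.621
rot [-0.0015  0.0013 -0.0017] shift mm [-0.1 -0.8  0.4] grasp now [458.2 322.6  59.7] F [-1.4 -0.6  4.4] w 0.621 t 12.4
```

View pics/w12.png

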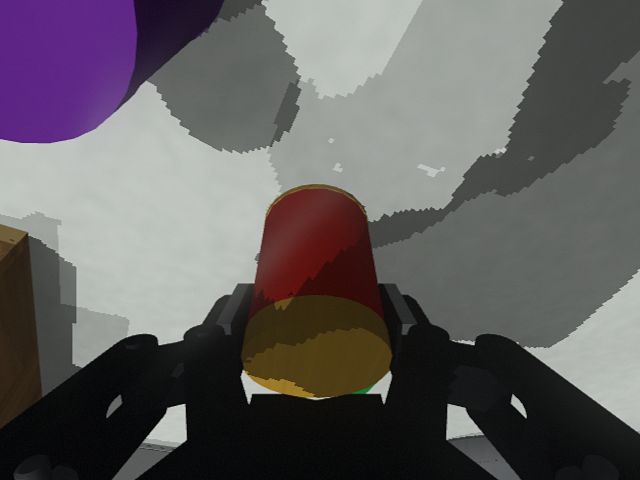

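The tin is held squarely (0.621). Lifting and carrying.

```bash
python3 -m handwheel '0 0 0 0 0 4 0.4;0 0 0 0 0 10 0.4;0 0 0 0 0 18 0.4;0 0 0 0 0 24 0.4;0 0 0 0 0 24 0.4;0 0 0 0 0 20 0.4;0 0 0 0 0 10 0.4;0 0 0 0 0 0 0.4'; python3 -c "
from h import *
need((.622,.0845,.170),26.2,-.5);print(arm.sense()['joint_positions'].round(3))
C=arm.capture('wrist');save(C['color'],'w13.png')"
```

```text
time_s: 13.25
eef_pos: [0.3966, 0.2937, 0.3102]
eef_rot: [[-0.813, -0.424, 0.399], [-0.38, 0.905, 0.188], [-0.442, 0.001, -0.897]]
contact_force: [0.3, -0.3, -1.9]
gripper_width: 0.624
rot [-8.00e-04 -2.00e-04 -4.47e-01] shift mm [ 156.9 -208.6   -1.2] grasp now [458.6 322.9 171.2] F [ 0.3 -0.3 -1.9] w 0.624 t 13.25
[ 0.362 -0.618 -0.736  0.996  0.034 -0.068]
```

View pics/w13.png

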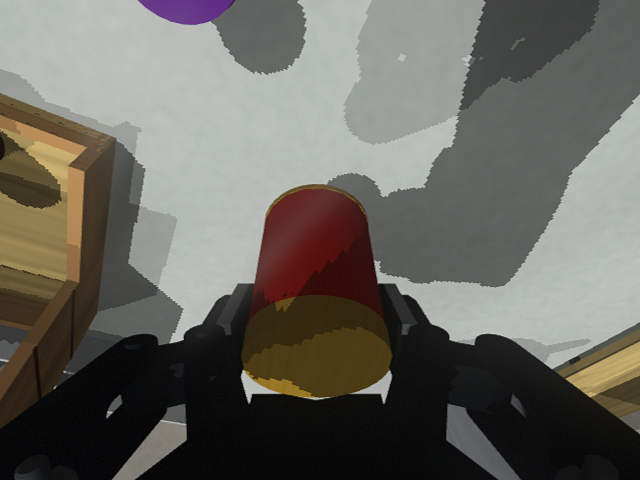

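```bash
python3 -m handwheel '0 0 -0.03 8 -10 0 0.4;0 0 -0.06 16 -22 0 0.4;0 0 -0.07 24 -32 0 0.4;0 0 -0.07 26 -35 0 0.4;0 0 -0.07 26 -35 0 0.4;0 0 -0.07 24 -32 0 0.4;0 0 -0.05 18 -24 0 0.4;0 0 -0.027 10 -13 0 0.4'; python3 -m handwheel '0 0 0 2 -4 0 0.4;0 0 0 0 0 0 0.4;0 0 0 0 0 0 0.4'; python3 -c "
from h import *
need((.622,.0845,.170),26.2,-.5);print(arm.sense()['joint_positions'].round(3))
T=arm.capture('top')['color'];save(crop(T,235,185,150,90,5),'t14.png')
C=arm.capture('wrist');save(C['color'],'w14.png')"
```

```text
time_s: 14.1
eef_pos: [0.5491, 0.0879, 0.3069]
eef_rot: [[-0.899, 0.014, 0.437], [0.013, 1.0, -0.006], [-0.437, 0.001, -0.899]]
contact_force: [-1.0, 0.5, -2.7]
gripper_width: 0.62
time_s: 14.4
eef_pos: [0.5497, 0.0874, 0.3082]
eef_rot: [[-0.899, 0.007, 0.439], [0.007, 1.0, -0.002], [-0.439, 0.001, -0.899]]
contact_force: [0.2, 0.2, -2.3]
gripper_width: 0.624
rot [-0.0013 -0.0031 -0.0014] shift mm [ 3.9 -2.3  0.9] grasp now [617.7  87.  168.9] F [ 0.2  0.2 -2.3] w 0.624 t 14.4
[-0.086 -0.384 -0.574  0.928  0.036 -0.07 ]
```

View pics/w14.png

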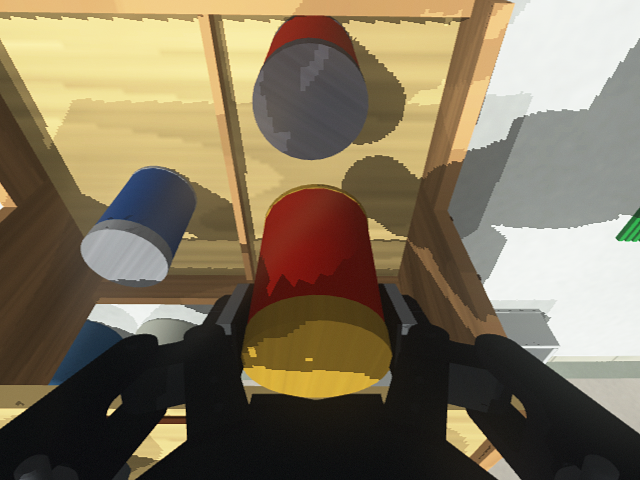

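View pics/t14.png

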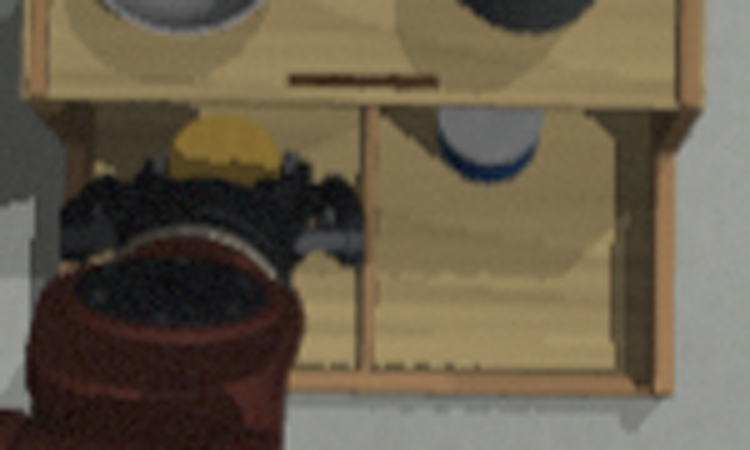

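The wrist view shows the old tin's lid at about (310,98) with the carried tin behind it. I'll take the old tin's position from this view.

```bash
python3 -c "
from h import *
C=arm.capture('wrist');im=C['color']
hsv=cv2.cvtColor(im,cv2.COLOR_BGR2HSV)[30:170,240:380]
m=(hsv[...,1]<70).astype(np.uint8)
n,l,s,c=cv2.connectedComponentsWithStats(m)
i=1+np.argmax(s[1:,4]);ys,xs=np.nonzero(l==i);h=cv2.convexHull(np.stack([xs+240,ys+30],1).astype(np.int32));e=cv2.fitEllipse(h)
print(s[i],e,plane(C,*e[0],.088)*1000)
for p in [(253,98),(368,98),(310,159),(310,40)]: print(p,plane(C,*p,.088)*1000)
# held tin bottom: front bottom rim
T=arm.capture('top')
print(plane(T,235+225/5-.5,185+115/5-.5,.187)*1000)
"
```

```text
[   12     8   117   122 11033] ((310.01959228515625, 98.68700408935547), (115.63108825683594, 121.56503295898438), 174.5321807861328) [559.66986437  84.65175587  88.        ]
(253, 98) [559.14205557  58.19086934  88.        ]
(368, 98) [559.57399536 111.5735976   88.        ]
(310, 159) [590.79488526  84.03465274  88.        ]
(310, 40) [535.52337393  85.11432471  88.        ]
[645.0535514   87.08141415 187.        ]
```

```bash
python3 -m handwheel '0 0 0 0 -1 -5 0.4;0 0 0 0 -1 -9 0.4;0 -0.002 0 2 0 -2 0.4;0 0 0 0 0 0 0.4;0 0 0 0 0 0 0.4'; python3 -c "
from h import *
need((.6195,.0846,.0697),26.2,-.5)"
```

```text
time_s: 15.1
eef_pos: [0.5523, 0.0845, 0.2925]
eef_rot: [[-0.897, 0.009, 0.441], [0.008, 1.0, -0.003], [-0.441, 0.001, -0.897]]
contact_force: [0.8, 0.8, -1.8]
gripper_width: 0.622
rot [-0.001  -0.0004  0.0002] shift mm [ -1.3   0.7 -83.7] grasp now [620.7  84.  153.4] F [ 0.8  0.8 -1.8] w 0.622 t 15.1
```

```bash
python3 -m handwheel '0 0 0 0 0 -5 0.4;0 0 0 0 0.5 -12 0.4;0 0 0 0 0 -15 0.4;0 0 0 0 0 -15 0.4;0 0 0 0 0 -14 0.4;0 0 0 0 0 -9 0.4;0 0 0 0 0 -4 0.4;0 0 0 0 0 0 0.4'; python3 -c "
from h import *
need((.6195,.0846,.0697),26.2,-.5)
C=arm.capture('wrist');save(C['color'],'w15.png');S=arm.capture('scene')['color'];save(crop(S,210,220,160,120,5),'s15.png')"
```

```text
time_s: 15.9
eef_pos: [0.5521, 0.0851, 0.2179]
eef_rot: [[-0.898, 0.009, 0.44], [0.008, 1.0, -0.003], [-0.44, 0.001, -0.898]]
contact_force: [0.0, 0.5, -2.8]
gripper_width: 0.625
rot [-0.0011 -0.0012  0.0001] shift mm [-1.   0.1 -9.1] grasp now [620.4  84.6  78.7] F [ 0.   0.5 -2.8] w 0.625 t 15.9
```

View pics/w15.png

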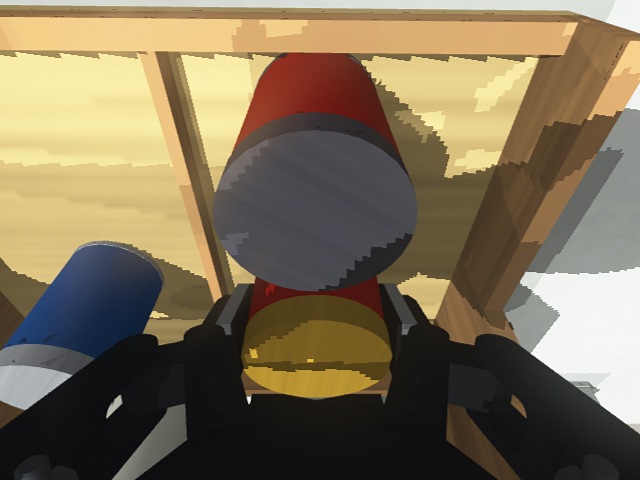

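View pics/s15.png

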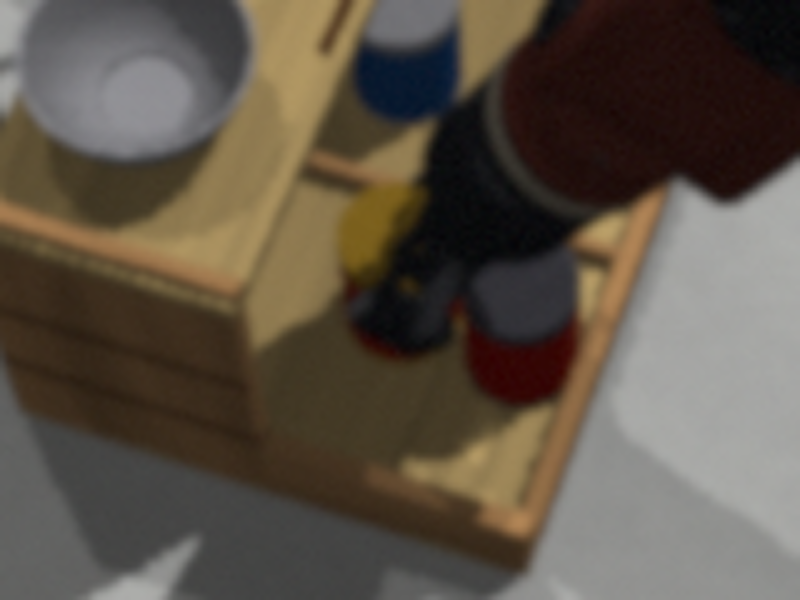

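The new tin is right behind the old one and still about 9 mm above the floor, clear of everything. Lowering it slowly.

```bash
python3 -m handwheel '0 0 0 0 0 -2 0.4;0 0 0 0 0 -2 0.4;0 0 0 0 0 -1.5 0.4;0 0 0 0 0 -1 0.4;0 0 0 0 0 -0.5 0.4;0 0 0 0 0 0 0.4';python3 -m handwheel '0 0 0 0 0 -0.8 0.4;0 0 0 0 0 -0.7 0.4;0 0 0 0 0 0 0.4'; python3 -c "
from h import *
need((.6195,.0846,.0697),26.2,-.5)"
```

```text
time_s: 16.6
eef_pos: [0.5523, 0.085, 0.2115]
eef_rot: [[-0.897, 0.009, 0.441], [0.008, 1.0, -0.003], [-0.441, 0.001, -0.897]]
contact_force: [-0.9, 0.0, -3.0]
gripper_width: 0.625
time_s: 16.9
eef_pos: [0.5523, 0.0851, 0.21]
eef_rot: [[-0.897, 0.009, 0.441], [0.008, 1.0, -0.003], [-0.441, 0.001, -0.897]]
contact_force: [-1.0, 0.3, -2.3]
gripper_width: 0.623
rot [-0.001  -0.0004  0.0002] shift mm [-1.2  0.1 -1.2] grasp now [620.6  84.6  70.9] F [-1.   0.3 -2.3] w 0.623 t 16.9
```

```bash
python3 -m handwheel '0 0 0 0 0 -0.5 0.4;0 0 0 0 0 -0.5 0.4;0 0 0 0 0 0 0.4';python3 -m handwheel '0 0 0 0 0 -0.4 0.4;0 0 0 0 0 -0.4 0.4;0 0 0 0 0 0 0.4'
```

```text
time_s: 17.2
eef_pos: [0.5523, 0.0851, 0.209]
eef_rot: [[-0.897, 0.009, 0.441], [0.008, 1.0, -0.003], [-0.441, 0.001, -0.897]]
contact_force: [-0.5, 1.0, -2.8]
gripper_width: 0.623
time_s: 17.5
eef_pos: [0.5526, 0.0851, 0.2088]
eef_rot: [[-0.897, 0.009, 0.442], [0.008, 1.0, -0.003], [-0.442, 0.001, -0.897]]
contact_force: [-1.5, 0.6, 1.5]
gripper_width: 0.627
```

The tin has touched the floor (Fz changed sign). Sliding it forward to touch the old tin.

```bash
python3 -m handwheel '0 0 0 -1 0 0 0.4;0 0 0 -1 0 0 0.4;0 0 0 -1 0 0 0.4;0 0 0 0 0 0 0.4';python3 -m handwheel '0 0 0 -0.7 0 0 0.4;0 0 0 -0.7 0 0 0.4;0 0 0 0 0 0 0.4'; python3 -c "
from h import *
need((.6150,.0846,.0697),26.2,-.5)
C=arm.capture('wrist');save(C['color'],'w16.png');S=arm.capture('scene')['color'];save(crop(S,250,240,90,70,8),'s16.png')"
```

```text
time_s: 17.9
eef_pos: [0.5496, 0.085, 0.2088]
eef_rot: [[-0.897, 0.009, 0.442], [0.008, 1.0, -0.003], [-0.442, 0.001, -0.897]]
contact_force: [1.4, -0.6, 2.2]
gripper_width: 0.623
time_s: 18.2
eef_pos: [0.5482, 0.085, 0.2089]
eef_rot: [[-0.897, 0.009, 0.442], [0.008, 1.0, -0.003], [-0.442, 0.001, -0.897]]
contact_force: [2.7, -0.5, 4.1]
gripper_width: 0.624
rot [-0.0008  0.001   0.0001] shift mm [-1.6  0.2 -0.1] grasp now [616.8  84.5  69.9] F [ 2.7 -0.5  4.1] w 0.624 t 18.2
```

View pics/s16.png

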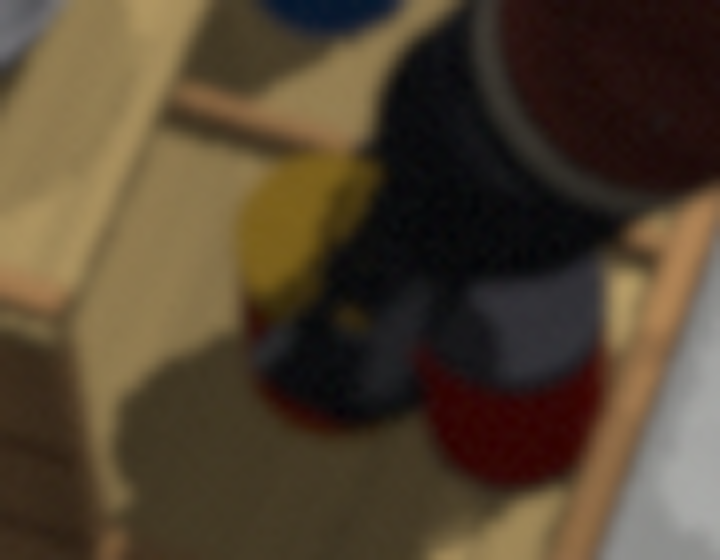

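```bash
python3 -m handwheel '0 0 0 -0.6 0 0 0.4;0 0 0 0 0 0 0.4';python3 -m handwheel '0 0 0 -0.6 0 0 0.4;0 0 0 0 0 0 0.4';python3 -m handwheel '0 0 0 -0.6 0 0 0.4;0 0 0 0 0 0 0.4'
```

```text
time_s: 18.5
eef_pos: [0.5477, 0.085, 0.2088]
eef_rot: [[-0.897, 0.009, 0.443], [0.008, 1.0, -0.003], [-0.443, 0.001, -0.897]]
contact_force: [3.7, 0.1, 4.9]
gripper_width: 0.621
time_s: 18.7
eef_pos: [0.5473, 0.085, 0.209]
eef_rot: [[-0.896, 0.009, 0.443], [0.008, 1.0, -0.003], [-0.443, 0.001, -0.896]]
contact_force: [8.3, 0.1, 2.5]
gripper_width: 0.625
time_s: 18.9
eef_pos: [0.5469, 0.085, 0.2092]
eef_rot: [[-0.896, 0.009, 0.444], [0.008, 1.0, -0.003], [-0.444, 0.001, -0.896]]
contact_force: [10.1, 0.1, 0.2]
gripper_width: 0.624
```

Contact shows at about 615 mm: Fx jumped to 8–10 N, which agrees with the expected 614.5–615.5. I'll ease off slightly, release, and rise straight up.

```bash
python3 -m handwheel '0 0 0 0.3 0 -0.4 0.4;0 0 0 0 0 0 0.4'; python3 -m handwheel '0 0 0 0 0 0 0.66;0 0 0 0 0 0 0.7;0 0 0 0 0 0 0.76;0 0 0 0 0 0 0.84;0 0 0 0 0 0 0.92;0 0 0 0 0 0 1;0 0 0 0 0 0 1';python3 -c "
from h import *
need((.6150,.0846,.0697),26.2,-.5)
C=arm.capture('wrist');save(C['color'],'w17.png')"
```

```text
time_s: 19.1
eef_pos: [0.5473, 0.085, 0.2088]
eef_rot: [[-0.896, 0.009, 0.444], [0.008, 1.0, -0.003], [-0.444, 0.001, -0.896]]
contact_force: [9.8, 0.1, 2.5]
gripper_width: 0.623
time_s: 19.8
eef_pos: [0.5464, 0.0851, 0.2079]
eef_rot: [[-0.897, 0.009, 0.441], [0.008, 1.0, -0.003], [-0.441, 0.001, -0.897]]
contact_force: [-0.0, -0.3, 0.7]
gripper_width: 0.998
rot [-0.001  -0.0003  0.0001] shift mm [0.2 0.1 0.9] grasp now [614.8  84.6  68.8] F [-0.  -0.3  0.7] w 0.998 t 19.8
```

View pics/w17.png

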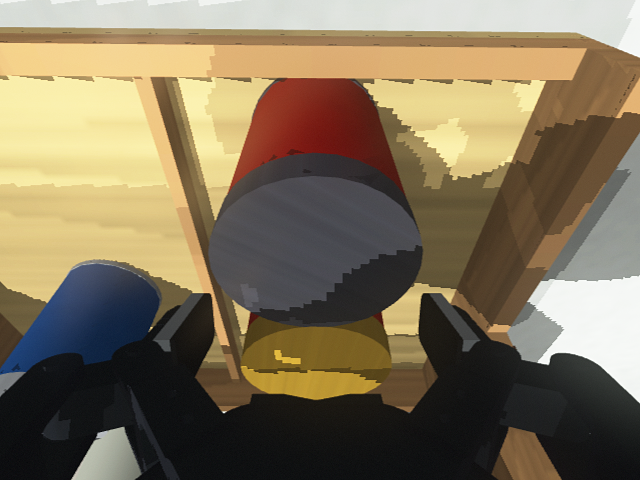

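```bash
python3 -m handwheel '0 0 0 0 0 8 1;0 0 0 0 0 15 1;0 0 0 0 0 25 1;0 0 0 -2 0 30 1;0 0 0 -5 0 35 1;0 0 0 -10 0 35 1;0 0 0 -20 0 35 1;0 0 0 -30 0 20 1';python3 -m handwheel '0 0 0 -35 -30 0 1;0 0 0 -20 -45 10 1;0 0 0 0 -45 10 1;0 0 0 0 -40 0 1;0 0 0 0 -30 0 1;0 0 0 0 0 0 1;0 0 0 0 0 0 1'; python3 -c "
from h import *
T=arm.capture('top');save(crop(T['color'],160,140,240,180,3.3),'t18.png');S=arm.capture('scene');save(crop(S['color'],210,220,160,120,5),'s18.png')
save(T['color'],'top18.png');save(S['color'],'scene18.png')"
```

```text
time_s: 20.65
eef_pos: [0.4792, 0.085, 0.4149]
eef_rot: [[-0.895, 0.009, 0.445], [0.008, 1.0, -0.003], [-0.445, 0.001, -0.896]]
contact_force: [1.0, -1.4, 1.1]
gripper_width: 1.003
time_s: 21.35
eef_pos: [0.4243, -0.1051, 0.4313]
eef_rot: [[-0.897, 0.011, 0.441], [0.01, 1.0, -0.004], [-0.441, 0.001, -0.897]]
contact_force: [0.2, 0.1, -0.4]
gripper_width: 1.0
```

View pics/t18.png

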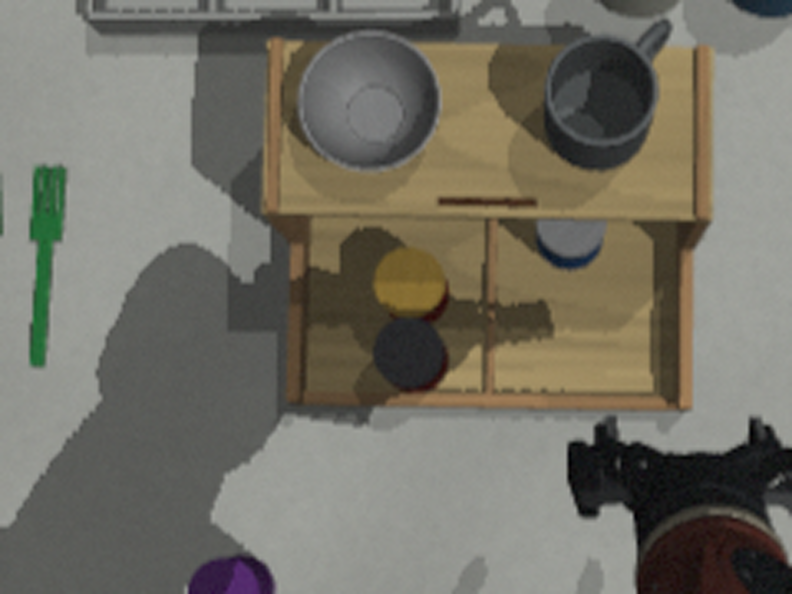

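View pics/s18.png

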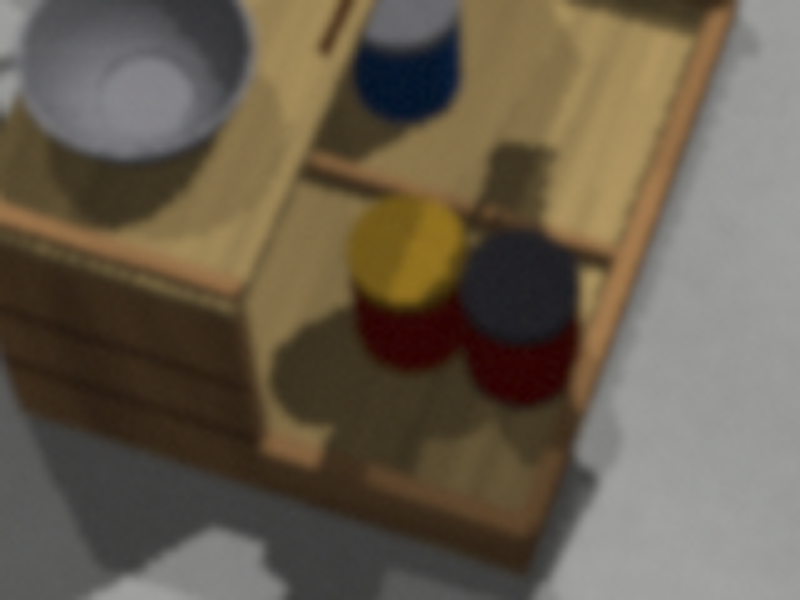

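Both lids are visible and round, at top-crop (410,285) brass and (410,354) dark, one directly behind the other, with the bystanders unmoved. One numeric check, then I'll hand in.

```bash
python3 - <<'E'
from h import *
T=arm.capture("top");S=arm.capture("scene")
def cen(c,box,f):
    x,y,w,h=box;hsv=cv2.cvtColor(c["color"],cv2.COLOR_BGR2HSV)[y:y+h,x:x+w];m=f(hsv).astype(np.uint8)
    n,l,s,ce=cv2.connectedComponentsWithStats(m);i=1+np.argmax(s[1:,4]);return ce[i]+[x,y]
br=lambda h:(h[...,0]>15)&(h[...,0]<32)&(h[...,1]>165)
dk=lambda h:(h[...,1]<80)&(h[...,2]<75)
a=cen(T,(270,212,30,26),br);b=cen(T,(270,236,30,24),dk)
p,q=plane(T,*a,.088),plane(T,*b,.088);print(a,b,p*1000,q*1000,np.linalg.norm(p-q)*1000)
for n,box in(("blue",(320,195,40,30)),):
  for f in("top0.png","top18.png"):
    i=cv2.imread("pics/"+f);print(f,[x[1] for x in blobs(i,(35,100,40),(85,255,255),100)[1]][:4],[x[1] for x in blobs(i,(125,80,30),(160,255,255),80)[1]])
print(arm.sense()["contact_force"].round(1)); print(arm.close_job())
E
```

```text
[280. 217.] [283.2265625  246.22135417] [637.78442515  93.98330756  88.        ] [563.11065252  85.35266256  88.        ] 75.17087435798464
top0.png [[155.3, 214.0], [173.0, 215.7], [581.0, 404.0]] [[229.1, 318.8]]
top18.png [[155.3, 214.1], [173.0, 215.7], [605.7, 430.3]] [[229.2, 318.7]]
[ 0.1  0.1 -1. ]
the job is handed in; nothing more can be done
None
```

The restock is done and handed in at about 21.5 s, but my last numeric check of the gap between the tins failed. That check put the axes 75 mm apart. I had set the brass mask too strict, so it picked up a speck instead of the lid and the figure means nothing. I handed in from the same script, so I couldn't redo it.

**What I did:** I gripped the old red tin under the lid with the gripper tilted about 33°. I slid it forward in the left lane (+y) until it met the lip at about 6 N, then let it go. I then picked up the new red tin (brass lid), lowered it behind the old one, slid it forward until the two touched at about 8–10 N, released it and backed away.

**What the last checks showed:**
- **Contact:** in the final pictures both tins stand upright. Their lid centres are about 21 px apart in the top view, and touching tins would show about 21.3 px.
- **Position:** the arm let go of the new tin at x ≈ 615 mm, about 54 mm behind the old tin, which is at about 561 mm and matches standing at the lip. The last top-view check read the old tin at 563 mm, about 2 mm off.
- **Bystanders:** the forks and the purple tin are within about 0.1 px of where they started. In the final pictures, the bowl, mug and blue tin look unmoved. I did not re-measure the blue spare or the lunchbox, but the arm touched neither.
- **Robot:** the arm was clear of everything when I handed in. A brief 26 N reading early on came from the arm's own motion, not contact.

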